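Move the squeeze-tab cap from the spent drying canister to the fresh one

TASK

The cartridge in the capped drying canister is spent: squeeze the cap's two side tabs together, turn the cap anticlockwise until its lugs are free, and lift it off. Fit it to the open canister: with the tabs squeezed, feel its lugs into the entries of the collar, press it down against the spring, turn it clockwise to its stop and let go, so that both tabs spring out into the notches and the cap sits locked and level. The collars are brittle, so go gently, and leave the other things where they are.

Things in the scene. Friction and masses are not known exactly. Their poses are not given: they have to be found in the camera images.
- cap: White round cap with a hose barb, 59 mm high, about 0.1 kg. Origin: centre of its underside, z up. Two grey tabs at +y and -y: flat pads 26 mm wide, 24 to 42 mm above the origin, 68 mm across, 58 mm when squeezed. Two bayonet lugs at +x and -x: 59 mm across, 44 deg of arc, from 3 to 8.5 mm above the origin, tapered underneath; plain nose 50 mm across. A half turn makes no difference.
- canister_1: The canister that starts capped and locked: clear jar 72 mm across in a fixed foot plate 84 x 100 x 8 mm, grey collar 74 mm across on top, its rim 113 mm above the worktop. Origin: on the jar's axis at worktop height, z up. Here the collar's notches lie at +y and -y; locked, the cap has the canister's heading. The collar breaks if the cap presses on it with over 60 N, all contacts added.
- canister_2: The open canister, same make and sizes, same strength, also fixed. Origin: on the jar's axis at worktop height, z up. Its collar is screwed on tight and not measured: the notches may stand up to 15 deg either way from +y and -y. The cap's origin is 92.5 mm above this origin when locked and 91 mm when pressed down until its shoulder sits on the ledges inside the collar.
- mouth_2 (a point): Centre of the open collar's rim. Bore 62 mm; 8 mm down, two ledges (52 mm across, 4 mm thick) leave two entries for the lugs: the cap drops in when turned 52 to 64 deg anticlockwise of locked. Cap origin above the worktop: 102 mm with lugs on the ledges, 95.5 mm where the sprung plate meets it with 5 N, 91 mm at 9.5 N. Then it turns clockwise to a hard stop, 1.5 deg past the notches' middle.
- tab_1 (a joint): How far the tab at the cap's +y side is pushed in, m: 0 out (its pawl stands in a notch of the collar, 15 mm wide, open at the top), 0.005 in against its stop. From 0.004 on the pawl is clear of the collar's wall. The spring takes 4.5 N at first and 12 N when fully in.
- tab_2 (a joint): The same for the tab at the cap's -y side.
- clip: Bystander: green plastic joint clip, 30 x 27 x 17 mm, between robot and canisters; origin under its centre.
- spoon: Bystander: thin steel spatula, 157 mm long, lying between the canisters; origin under its middle.
- flask: Bystander: conical flask, 64 mm wide, 104 mm high, behind the canisters; origin under its centre.
- bottle: Bystander: clear reagent bottle with white cap, 62 mm wide, 125 mm high, behind the canisters; origin under its centre.
There are look-alikes about, which are no part of the job. Leave any turquoise look-alike of the cap alone.

How it is judged:
By the outcome, as a careful person would: the job done as asked, in the order asked, and still so for the second after the job is handed in, with the robot touching nothing.
It also fails if it takes over 58 s, if anything falls off the work surface, if the arm or the gripper's body presses on something with over 40 N, if the wrist force passes 120 N, or if a joint passes its speed limit or range.

ROBOT

A 7-joint arm with a two-finger parallel gripper is mounted at the origin on a cart in front of the work surface, level with it; the furniture and walls round the work are solid. World frame = base frame: x ahead of the robot, y to its left, z up, the work surface at z = 0. Lengths are in m, angles in rad, forces in N, time in s.
With the tool pointing down it reaches from about 0.35 to 0.9 m from the base axis. Payload 8.1 kg.
Tool frame: the origin (TCP) lies midway between the tips of the shut fingers; the grasp point (between the pads) lies 19 mm behind it; z points along the fingers, y is the line along which they close (so a half turn about z gives the same grasp; the last joint's range is limited). The gripper opens to 92 mm and grips with 3 to 60 N. Pads are 19 mm wide; open, the fingers measure 130 mm over their backs; the gripper's body (75 mm by 190 mm) begins 47 mm behind the grasp point.
Start: joints at [1.083, 0.434, 0.025, 1.573, -0.012, 1.134, -0.075], TCP at [0.235, -0.579, 0.227] pointing down, gripper open.
Joint ranges: [-2.62, 2.62], [-0.44, 2.09], [-1.27, 1.32], [0.08, 2.57], [-1.32, 4.46], [0.12, 2], [-2.74, 2.74]. Speed limits (rad/s): [2.22, 2.22, 3.01, 3.01, 3.14, 3.14, 3.14].

INTERFACE

Orientations are given as a rotation vector (axis times angle).
In Python, from cell import arm gives the robot as it stands.
- The arm moves only by the tool carry_out, never from a script. Its arguments are lists of equal length, an entry for each row: "claw": the finger opening in cm, from 0 to 9.18; "delta_pos": the shift along the tool's x, y, z in cm, a list of three; "angular": the turn, a rotation vector about the tool's x, y, z in rad, a list of three. In form: {"claw": [claw, ...], "delta_pos": [[dx, dy, dz], ...], "angular": [[ax, ay, az], ...]}. A call has 1 to 20 rows; each row shifts and turns the commanded pose from where the row before left it, along the tool's axes as they then stand; what a row does not reach is not made up. A row lasts 1/10 s, in which the tool goes at most 50 mm and 8.59 degrees, less where a joint would pass 70% of its speed; a pose out of reach is approached as far as the arm can. A call with a gripper value outside its range is refused whole. The fingers move at their own pace and stop on an object; "force" is the grip in N (left out, the last holds). Time passes only in rows, so rows that do not move let the fingers close. It gives the time, the measured TCP pose, the force, the opening and the grip force at its end, in the units of the state.
- arm.observe(): the state, without advancing time (a new reading comes with each control period).
- arm.get_image(name): name is "scene" or "top" or "wrist"; returns a dict with "frame" (400x640x3 uint8, red, green, blue), "mtx" (3x3 intrinsics, pixels), "T" (4x4, takes a point from camera to world coordinates). Camera axes: x right, y down, z forward; pixel columns grow to the right and rows downward; lengths in m; the calibration is good to about 2 mm. A picture is of the moment at which its call begins. There is no depth.
- arm.sign_off(): hands the job in; it is judged then, once.
Trained networks look in a picture, given as the dict that the camera call returned (one of the last four; its "shot" number tells which), for a name from the list of things; names that differ only in an ending like _2 or _b are one class to them, and where a whole thing is asked for, a point or a joint stands for the part that bears it (a point fixed in the world has none). Each returns a list of dicts, best first, with "conf" (0 to 1); they miss things now and then, are a little off and sometimes report something else, mostly with a low value. They report only what shows in the picture. A call takes as long as a camera call. They do not tell look-alikes from the thing itself.
- arm.look_for(label, picture): "centre" ([column, row] as shares, 0 to 1, of the picture: columns of its width, rows of its height, amid what is visible of it).
- arm.trace(label, picture): "region" (400x640 bool, what is visible of it) and "centre" ([column, row] as shares, 0 to 1, of the picture: columns of its width, rows of its height, amid what is visible of it).
- arm.place_of(label, picture): "centre" ([column, row] as shares, 0 to 1, of the picture: columns of its width, rows of its height: a listed point, or the origin of a listed thing).
The state is a dict: "clock": time; "joints": joint angles; "dq": joint speeds; "joint_efforts": joint torques, N m; "position": TCP position; "ee_rot": TCP orientation; "force": force on the tool from outside, world axes, zero at the start; "ft_torque": the same for the moment, N m; "width": opening from 0.0 (shut) to 1.0 (fully open); "gripper_force": force on a finger pad.
Only numpy, scipy, OpenCV 4.12 (cv2) and the standard library are available. Lean on these libraries where they do the work, as an engineer would, in place of code of your own. Each camera call takes 0.05 s, during which the arm holds its last target. There are 200 camera calls.

## Working session

There is one attempt and no reset: what is moved stays moved. The work goes in short steps, Python scripts to look and compute and a tool call to move; the robot and the scene stay as the last step left them, time stands still between calls to the robot, and variables do not carry over. Pictures are saved under pics/ and viewed, at most 10 in all, crops included, and the job is handed in when it is done.

Besides the shell and the picture viewer there is one more tool, called after "Request:" as name(argument=value, ...), one argument or row to a line, values as JSON. carry_out: Moves the arm, as the interface text tells. Its arguments: {"type":"object","properties":{"claw":{"type":"array","items":{"type":"number"}},"delta_pos":{"type":"array","items":{"type":"array","items":{"type":"number"}}},"angular":{"type":"array","items":{"type":"array","items":{"type":"number"}}},"force":{"type":"number"}},"required":["claw","delta_pos","angular"]}

```bash
mkdir -p pics; cat > h.py <<'E'
import numpy as np, cv2
from cell import arm
from scipy.spatial.transform import Rotation as R
def ray(p,c):
    uv=np.array([c[0]*640,c[1]*400,1.]); d=p["T"][:3,:3]@np.linalg.inv(p["mtx"])@uv
    return p["T"][:3,3],d/np.linalg.norm(d)
def onz(p,c,z):
    o,d=ray(p,c); return o+d*(z-o[2])/d[2]
def tri(rs):
    A=sum(np.eye(3)-np.outer(d,d) for o,d in rs); b=sum((np.eye(3)-np.outer(d,d))@o for o,d in rs)
    x=np.linalg.solve(A,b); return x,[np.linalg.norm(np.cross(x-o,d)) for o,d in rs]
def proj(p,X):
    T=np.linalg.inv(p["T"]); q=p["mtx"]@(T[:3,:3]@np.asarray(X)+T[:3,3]); return q[:2]/q[2]
def save(p,n): cv2.imwrite("pics/"+n,p["frame"][:,:,::-1])
E
python3 - <<'E'
from h import *
np.set_printoptions(precision=4,suppress=True)
s=arm.observe(); print(s)
P={}
for n in("scene","top","wrist"):
    p=arm.get_image(n);P[n]=p;print(n,p["T"][:3,3],p["T"][:3,2],p["mtx"][0,0])
    for l in ("cap","canister_1","mouth_2","clip","spoon","flask","bottle"):
        for r in arm.place_of(l,p)[:3]: print(l,round(r["conf"],2),np.array(r["centre"])*[640,400],onz(p,r["centre"],0.113 if l=="mouth_2" else .0925 if l=="cap" else 0))
a=np.hstack([P["scene"]["frame"],P["top"]["frame"]])
save(P["scene"],"s0.png");save(P["top"],"t0.png")
E
```

```text
{'clock': 0.0, 'joints': array([ 1.0834,  0.4352,  0.025 ,  1.5741, -0.0116,  1.134 , -0.0751]), 'dq': array([ 0.002 ,  0.0006, -0.0001,  0.0007,  0.0005,  0.0002, -0.0002]), 'joint_efforts': array([  0.0002, -66.7862,   0.9852, -31.4463,  -0.0603,   0.0429,
         0.0001]), 'position': array([ 0.2344, -0.5789,  0.2259]), 'ee_rot': array([-3.0822, -0.6003,  0.0007]), 'force': array([0.0909, 0.4414, 0.8149]), 'ft_torque': array([0.0229, 0.0284, 0.0293]), 'gripper_force': 0.0, 'width': 0.996732660079725}
scene [0.2768 0.3259 0.8295] [ 0.3572 -0.5295 -0.7694] 440.96058703721303
cap 0.94 [443.584 212.08 ] [ 0.3877 -0.3226  0.0925]
cap 0.7 [374.72 185.  ] [ 0.549  -0.3063  0.0925]
canister_1 0.77 [335.68 292.72] [ 0.4974 -0.0714  0.    ]
canister_1 0.68 [372.992 209.28 ] [ 0.5467 -0.3135 -0.    ]
mouth_2 0.63 [336.32 261.6 ] [ 0.5027 -0.0738  0.113 ]
clip 0.46 [399.808 279.32 ] [ 0.4015 -0.1772  0.    ]
spoon 0.7 [354.176 247.68 ] [ 0.5253 -0.1912  0.    ]
flask 0.77 [282.368 230.2  ] [ 0.6889 -0.1373  0.    ]
flask 0.2 [338.496 262.6  ] [ 0.5329 -0.1374  0.    ]
bottle 0.67 [252.608 256.48 ] [ 0.699  -0.0415 -0.    ]
top [ 0.5183 -0.1995  1.1104] [ 0.1022  0.0147 -0.9947] 415.00123756663254
cap 0.96 [381.312 229.8  ] [ 0.5517 -0.3234  0.0925]
cap 0.92 [244.48 131.2 ] [0.8006 0.0161 0.0925]
cap 0.79 [409.984 288.12 ] [ 0.4114 -0.3898  0.0925]
canister_1 0.65 [366.784 236.4  ] [ 0.5374 -0.2957  0.    ]
canister_1 0.58 [279.424 248.08 ] [ 0.5071 -0.063   0.    ]
mouth_2 0.92 [277.504 252.   ] [ 0.499  -0.0723  0.113 ]
mouth_2 0.26 [324.096 287.52 ] [ 0.4152 -0.1835  0.113 ]
clip 0.46 [321.792 285.48 ] [ 0.4089 -0.1756  0.    ]
spoon 0.74 [324.8 239.2] [ 0.5303 -0.1839  0.    ]
flask 0.69 [303.296 181.4  ] [ 0.6862 -0.1262  0.    ]
flask 0.47 [371.328 234.6  ] [ 0.5421 -0.3079  0.    ]
bottle 0.89 [274.816 175.48 ] [ 0.7028 -0.0489  0.    ]
wrist [ 0.2978 -0.5537  0.3859] [-0.2352 -0.0947 -0.9673] 344.18829459003626
```

View pics/s0.png

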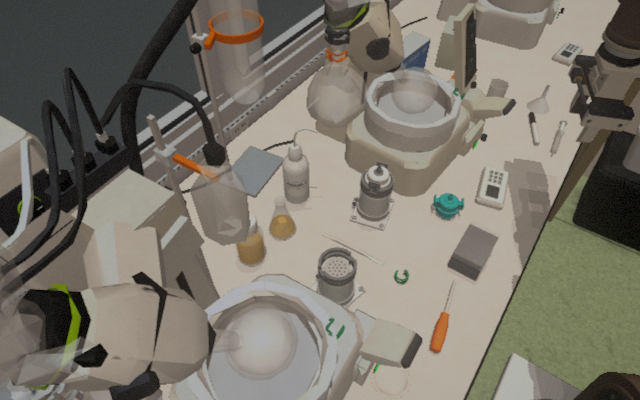

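View pics/t0.png

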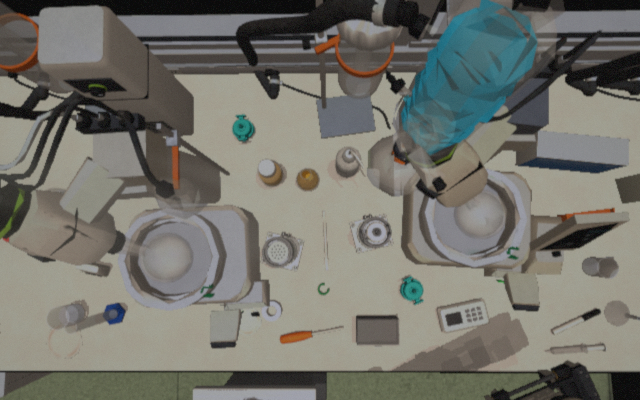

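The capped canister is at about (373,232) in the top picture and (376,195) in the scene picture. The open one is at (282,250) and (338,272). There are turquoise look-alikes at (412,290) and (243,128). The baths and towers at left and right are tall, so I'll swing in along the robot side first.

Request:
carry_out(
  claw=[9.18,9.18,9.18,9.18,9.18,9.18,9.18,9.18,9.18,9.18,9.18,9.18,9.18,9.18,9.18],
  delta_pos=[
    [0,0,-2.5],
    [0,0,-2.5],
    [0,0,-2.4],
    [1.2,-3.5,0],
    [1.2,-3.5,0],
    [1.2,-3.5,0],
    [1.2,-3.5,0],
    [1.2,-3.5,0],
    [1.2,-3.5,0],
    [1.2,-3.5,0],
    [1.2,-3.5,0],
    [4.2,-1.2,0],
    [4.2,-1.2,0],
    [4.2,-1.3,0],
    [4.2,-1.3,0],
  ],
  angular=[
    [0,0,0.128],
    [0,0,0.128],
    [0,0,0.1287],
    [0,0,0],
    [0,0,0],
    [0,0,0],
    [0,0,0],
    [0,0,0],
    [0,0,0],
    [0,0,0],
    [0,0,0],
    [0,0,0],
    [0,0,0],
    [0,0,0],
    [0,0,0],
  ],
)

```text
clock: 2.7
position: [0.5001, -0.2487, 0.301]
ee_rot: [3.141, -0.001, 0.001]
force: [0.9, -0.7, 0.5]
width: 0.998
gripper_force: 0.0
```

```bash
cat > look.py <<'E'
from h import *
import sys
np.set_printoptions(precision=4,suppress=True)
def look(name,labels=("cap","canister_1","mouth_2","clip","spoon")):
    p=arm.get_image("wrist"); s=arm.observe(); print(s["clock"],s["position"],s["ee_rot"],p["T"][:3,3])
    for l in labels:
        for r in arm.place_of(l,p)[:3]: print(l,round(r["conf"],2),np.array(r["centre"])*[640,400],onz(p,r["centre"],0.113 if l=="mouth_2" else .0925 if l=="cap" else 0))
    save(p,name); np.savez("pics/"+name+".npz",T=p["T"],mtx=p["mtx"],frame=p["frame"]); return p
if __name__=="__main__": look(sys.argv[1])
E
python3 look.py w1.png
```

```text
2.75 [ 0.5066 -0.2443  0.3002] [-3.1391 -0.0095 -0.006 ] [ 0.5682 -0.2485  0.4602]
cap 0.96 [371.904 132.4  ] [ 0.5483 -0.3066  0.0925]
cap 0.86 [427.072 233.2  ] [ 0.4364 -0.3734  0.0925]
canister_1 0.71 [181.696 162.   ] [ 0.5047 -0.0679  0.    ]
mouth_2 0.72 [139.52 179.92] [ 0.502  -0.0671  0.113 ]
clip 0.59 [265.472 231.8  ] [ 0.4057 -0.1763  0.    ]
spoon 0.77 [271.424 145.2  ] [ 0.5268 -0.1889  0.    ]
spoon 0.66 [363.584 130.48 ] [ 0.5457 -0.3103  0.    ]
```

View pics/w1.png

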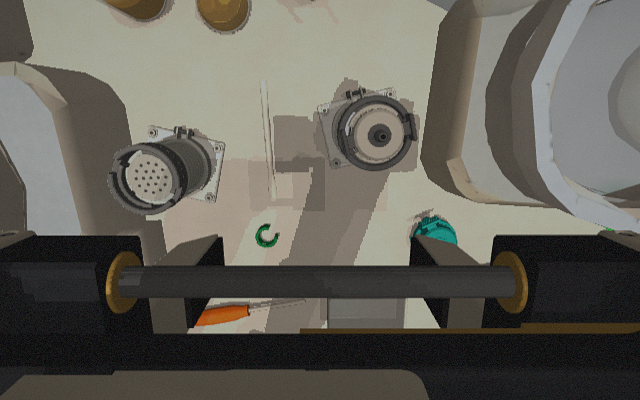

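Request:
carry_out(
  claw=[9.18,9.18,9.18,9.18],
  delta_pos=[
    [-1,1,3],
    [-1,1,3],
    [0,1,2],
    [0,0,0],
  ],
  angular=[
    [0,0,0],
    [0,0,0],
    [0,0,0],
    [0,0,0],
  ],
)

```text
clock: 3.4
position: [0.4753, -0.281, 0.2186]
ee_rot: [-3.141, 0.006, 0.007]
force: [-0.0, -0.1, -0.4]
width: 1.001
gripper_force: 0.0
```

```bash
python3 - <<'E'
from look import *
p=look("w2.png",("cap",))
t=arm.get_image("top"); q=np.load("pics/w1.png.npz")
for n,uw,ut in (("base",(422,170),(407,240)),("rim",(533,95),(425,215)),("capt",(371.9,132.4),(381.3,229.8)),("m2",(139.5,180),(277.5,252))):
    rs=[ray(q,np.array(uw)/[640,400]),ray(t,np.array(ut)/[640,400])]
    # y-z only
    (o,d),(a,b)=rs; A=np.array([[d[1],-b[1]],[d[2],-b[2]]]); k=np.linalg.solve(A,(a-o)[1:]); print(n,tri(rs),(o+k[0]*d)[1:])
f=p["frame"]; c=np.array(arm.place_of("cap",p)[0]["centre"])*[640,400]; c=c.astype(int)
cr=f[max(0,c[1]-100):c[1]+90,c[0]-110:c[0]+110]; cv2.imwrite("pics/w2c.png",cv2.resize(cr,None,fx=3,fy=3,interpolation=cv2.INTER_CUBIC)[:,:,::-1]); print(c)
E
```

```text
3.45 [ 0.4769 -0.2802  0.2204] [-3.1412  0.0045  0.0031] [ 0.5442 -0.2812  0.3775]
cap 0.59 [426.624 236.   ] [ 0.4374 -0.3773  0.0925]
base (array([ 0.518 , -0.3719,  0.1009]), [np.float64(0.014585098783803924), np.float64(0.014585098783803893)]) [-0.4188 -0.0906]
rim (array([ 0.5805, -0.4071,  0.1964]), [np.float64(7.789140615735637e-05), np.float64(7.789140615702483e-05)]) [-0.4071  0.1964]
capt (array([ 0.5496, -0.3197,  0.0592]), [np.float64(0.008297404540607558), np.float64(0.008297404540607522)]) [-0.3789 -0.3644]
m2 (array([ 0.5013, -0.0724,  0.1213]), [np.float64(0.0023810459701354525), np.float64(0.00238104597013539)]) [-0.074   0.1262]
[426 236]
```

View pics/w2c.png

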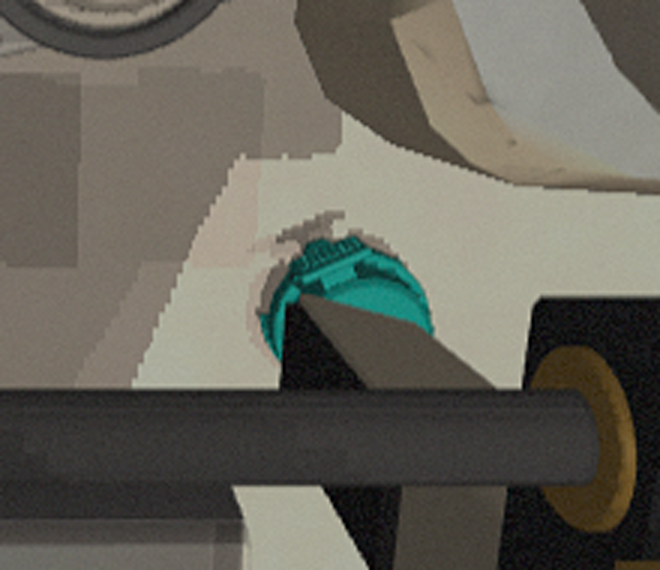

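This shows the turquoise look-alike, not the cap. The real cap is at the upper left of this crop, so I'll crop around it instead.

```bash
python3 - <<'E'
from look import *
p=np.load("pics/w2.png.npz")
c=proj(p,[0.547,-0.308,0.13]).astype(int);print(c)
y0=max(0,c[1]-110);x0=c[0]-130
cr=p["frame"][y0:c[1]+80,x0:x0+260]; print(x0,y0)
cv2.imwrite("pics/w2d.png",cv2.resize(cr,None,fx=3,fy=3,interpolation=cv2.INTER_CUBIC)[:,:,::-1])
E
```

```text
[355 106]
225 0
```

View pics/w2d.png

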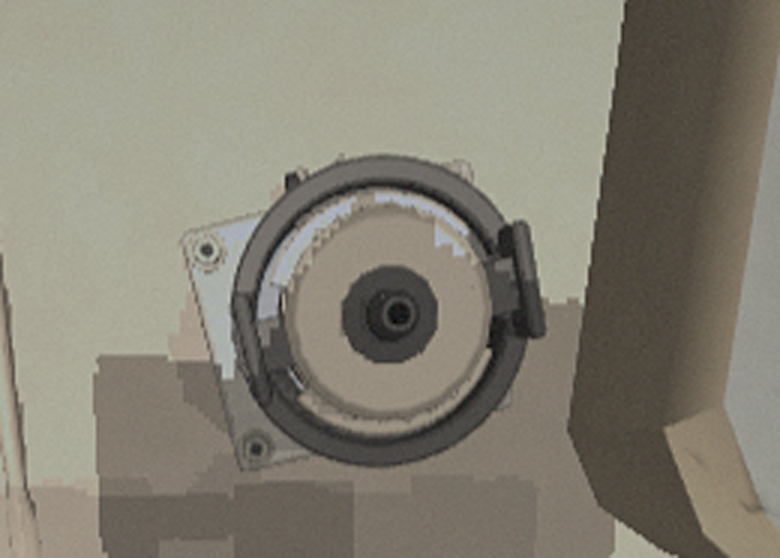

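The tabs are at crop (530,280) and (252,347), so the heading is about +13°. The bath on the right stands close to the cap, so I'll measure its edge.

```bash
python3 - <<'E'
from look import *
p=np.load("pics/w2.png.npz")
L=lambda u,v,z: onz(p,np.array([225+u/3,v/3])/[640,400],z)
for z in (.1345,): 
  r,l=L(530,280,z),L(252,347,z); d=l-r; print(r,l,(r+l)/2,np.linalg.norm(d),np.degrees(np.arctan2(-d[0],d[1])))
for a,b in (((518,225),(538,335)),((240,295),(262,400))):
  d=L(*a,.1345)-L(*b,.1345); print("pad",np.degrees(np.arctan2(d[1],d[0])))
d=L(185,235,.008)-L(240,465,.008); print("foot",np.degrees(np.arctan2(d[1],d[0])))
print("barb",L(398,314,.1515))
b1=np.load("pics/w1.png.npz")["frame"][0:230,400:640]; b2=p["frame"][0:230,400:640]; b3=cv2.imread("pics/t0.png")[160:275,390:510,::-1]
im=np.hstack([b1,b2,cv2.resize(b3,(240,230))]); cv2.imwrite("pics/cmp.png",cv2.resize(im,(800,256),interpolation=cv2.INTER_AREA)[:,:,::-1])
E
```

```text
[ 0.5553 -0.3385  0.1345] [ 0.5411 -0.2759  0.1345] [ 0.5482 -0.3072  0.1345] 0.06415080104398482 12.827042065924523
pad 13.938316185760794
pad 11.56620924690334
foot 12.70125716126761
barb [ 0.5479 -0.3071  0.1515]
```

View pics/cmp.png

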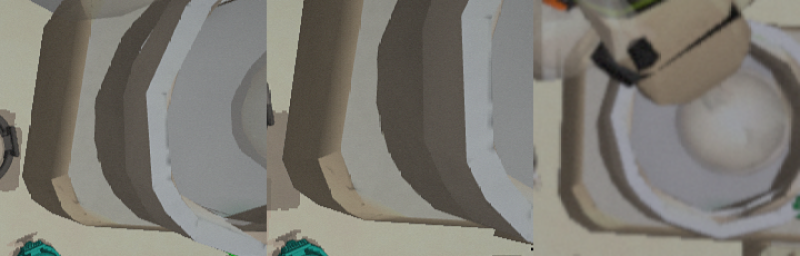

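```bash
python3 - <<'E'
from look import *
q=np.load("pics/w1.png.npz");p=np.load("pics/w2.png.npz")
for n,a,b in (("base",(463,158),(446,138)),("rim",(539.5,166.5),(581,144)),("rim2",(532,83),(578,18))):
  print(n,tri([ray(q,np.array(a)/[640,400]),ray(p,np.array(b)/[640,400])]))
E
```

```text
base (array([ 0.5402, -0.3244,  0.2718]), [np.float64(0.0057164268741898006), np.float64(0.005716426874189639)])
rim (array([ 0.5252, -0.4319,  0.1789]), [np.float64(4.6946771095676013e-05), np.float64(4.694677109598371e-05)])
rim2 (array([ 0.5895, -0.4135,  0.1838]), [np.float64(0.0008955560582511041), np.float64(0.000895556058251148)])
```

Request:
carry_out(
  claw=[8.4,8.4,8.4,8.4,8.4,8.4],
  delta_pos=[
    [-1.2,-4.0,0],
    [-1.2,-4.0,0],
    [-1.2,-4.0,0],
    [-1.2,-4.0,0],
    [0,-1.0,0],
    [0,0,0],
  ],
  angular=[
    [0,0,0],
    [0,0,0],
    [0,0,0],
    [0,0,0],
    [0,0,0],
    [0,0,0],
  ],
)

```text
clock: 4.2
position: [0.4314, -0.1075, 0.2221]
ee_rot: [3.141, 0.006, 0.004]
force: [0.2, -0.2, 0.8]
width: 0.912
gripper_force: 0.0
```

```bash
python3 - <<'E'
from look import *
p=look("w3.png",("mouth_2","canister_2"))
print(arm.observe()["joints"])
c=proj(p,[0.501,-0.07,0.113]).astype(int)
y0=max(0,c[1]-100);x0=max(0,c[0]-130);print(x0,y0)
cr=p["frame"][y0:y0+195,x0:x0+260]
cv2.imwrite("pics/w3c.png",cv2.resize(cr,None,fx=3,fy=3,interpolation=cv2.INTER_CUBIC)[:,:,::-1])
E
```

```text
4.25 [ 0.4315 -0.1092  0.2219] [3.1407 0.0027 0.0038] [ 0.4991 -0.107   0.3815]
mouth_2 0.89 [266.624 109.68 ] [ 0.5019 -0.0695  0.113 ]
canister_2 0.83 [513.28  69.08] [ 0.5446 -0.3118 -0.    ]
canister_2 0.74 [278.4  111.88] [ 0.5008 -0.0663  0.    ]
[ 0.3304  0.1622 -0.2271  1.9812  0.0439  1.0014 -1.4895]
137 10
```

View pics/w3c.png

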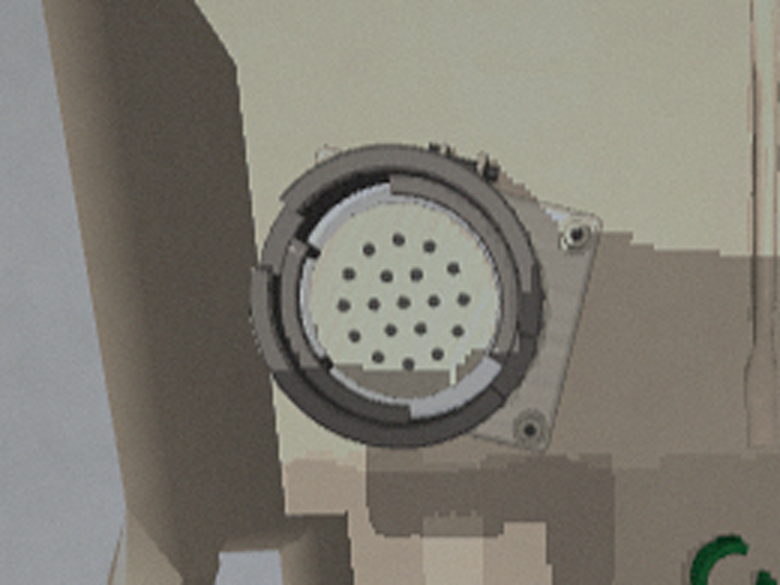

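```bash
python3 - <<'E'
from look import *
p=np.load("pics/w3.png.npz")
L=lambda u,v,z: onz(p,np.array([137+u/3,10+v/3])/[640,400],z)
d=L(602,222,.008)-L(545,448,.008); print("foot",np.degrees(np.arctan2(d[1],d[0])))
# centre from outer rim: left 253, right 541, top 143, bottom 447
z=.113; print("outer",(L(253,295,z)+L(541,295,z))/2,(L(398,143,z)+L(398,447,z))/2, np.linalg.norm(L(253,295,z)-L(541,295,z)))
c=(L(398,143,z)+L(398,447,z))/2; c[1]=(L(253,295,z)+L(541,295,z))[1]/2
for z in (.105,.101):
  for u in ((390,190),(312,248),(410,408),(497,362)):
    d=L(*u,z)-c; print(z,u,np.hypot(d[0],d[1]),np.degrees(np.arctan2(d[1],d[0])))
for u in ((535,265),(530,385),(285,195),(255,270),(275,372)):
    d=L(*u,.113)-c; print(u,np.hypot(d[0],d[1]),np.degrees(np.arctan2(d[1],d[0])))
# polar view of rim, ang 0..360 (world), z=.113 r 20..40
import math
A=np.arange(0,360,.5); Rr=np.arange(22,41,.2)/1000
out=[]
for z in (.113,.105):
  m=np.array([[proj(p,[c[0]+r*math.cos(math.radians(a)),c[1]+r*math.sin(math.radians(a)),z]) for a in A] for r in Rr[::-1]],np.float32)
  im=cv2.remap(p["frame"],m[...,0],m[...,1],cv2.INTER_CUBIC); 
  for a in range(0,360,30): cv2.line(im,(a*2,0),(a*2,4),(255,0,0),1)
  out.append(cv2.resize(im,(720,280)))
cv2.imwrite("pics/pol.png",np.vstack(out)[:,:,::-1]); print(c)
E
```

```text
foot -13.906574700620146
outer [ 0.5029 -0.0716  0.113 ] [ 0.5016 -0.0718  0.113 ] 0.07221562875975293
0.105 (390, 190) 0.02701590411548174 4.273970367955401
0.105 (312, 248) 0.025867872764921463 59.98401884337883
0.105 (410, 408) 0.027517725882708403 -176.9180649416707
0.105 (497, 362) 0.029091018720222187 -122.09982749126961
0.101 (390, 190) 0.02748471178085834 5.332143688926871
0.101 (312, 248) 0.02670369452972338 60.46766203477958
0.101 (410, 408) 0.027857754251429674 -177.9649770702187
0.101 (497, 362) 0.0290607323909274 -122.57697416467215
(535, 265) 0.03564484608719795 -76.01977832046279
(530, 385) 0.039334771735231165 -121.97881307257161
(285, 195) 0.03648154916517968 47.032081667987825
(255, 270) 0.03594227923187717 78.40619037554481
(275, 372) 0.03637256080127924 119.19174080662465
[ 0.5016 -0.0716  0.113 ]
```

View pics/pol.png

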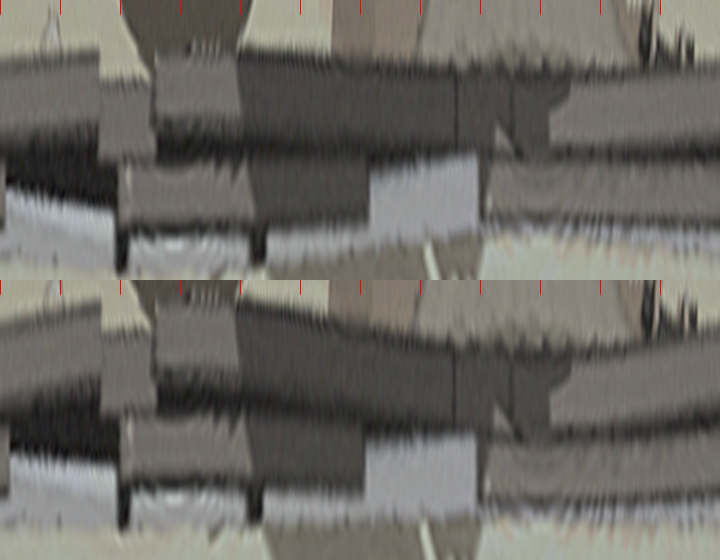

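Polar picture, 2 px per degree: notches at 50–77° and 228–256°, entries at 4–60° and 183–239°. So the locked heading at canister 2 is about −27°, with entry at about +31°. That is −13° from the foot plate, within the 15° allowed. Next I'll move over the cap.

Request:
carry_out(
  claw=[8.4,8.4,8.4,8.4,8.4,8.4,8.4,8.4],
  delta_pos=[
    [2.33,3.96,0],
    [2.33,3.96,0],
    [2.33,3.96,0],
    [2.33,3.96,0],
    [2.33,3.96,0],
    [0,0,1],
    [0,0,1],
    [0,0,0],
  ],
  angular=[
    [0,0,0],
    [0,0,0],
    [0,0,0],
    [0,0,0],
    [0,0,0],
    [0,0,-0.112],
    [0,0,-0.112],
    [0,0,0],
  ],
)

```text
clock: 5.15
position: [0.5458, -0.3092, 0.1987]
ee_rot: [-3.121, -0.35, 0.005]
force: [-0.3, 0.2, 0.5]
width: 0.914
gripper_force: 0.0
```

```bash
cat > st.py <<'E'
from h import *
np.set_printoptions(precision=4,suppress=True)
s=arm.observe(); m=R.from_rotvec(s["ee_rot"]).as_matrix()
print(s["clock"],s["position"],"yaw",np.degrees(np.arctan2(m[1,0],m[0,0])),"tilt",m[:2,2],"F",s["force"],"M",s["ft_torque"],"w",s["width"]*91.8,s["gripper_force"])
E
python3 st.py; python3 - <<'E'
from look import *
p=arm.get_image("scene"); t=arm.get_image("top")
a=[ (n,q,[r for r in arm.look_for("cap",q)[:3]]) for n,q in (("s",p),("t",t))]
for n,q,rs in a:
  for r in rs: print(n,r["conf"],np.array(r["centre"])*[640,400])
E
```

```text
5.15 [ 0.5458 -0.3092  0.1987] yaw 12.780301823556348 tilt [-0.0031  0.0009] F [-0.2653  0.1752  0.5419] M [ 0.0223 -0.0183 -0.0145] w 83.94556333348993 0.0
s 0.87 [379.584 176.2  ]
s 0.78 [448.128 205.8  ]
t 0.72 [242.432 127.08 ]
```

Request:
carry_out(
  claw=[8.4,8.4,8.4,8.4,8.4,8.4],
  delta_pos=[
    [0.26,-0.15,2],
    [0,0,2],
    [0,0,2],
    [0,0,1.4],
    [0,0,0.6],
    [0,0,0],
  ],
  angular=[
    [0,0,0],
    [0,0,0],
    [0,0,0],
    [0,0,0],
    [0,0,0],
    [0,0,0],
  ],
)

```text
clock: 5.95
position: [0.5491, -0.3052, 0.1205]
ee_rot: [-3.122, -0.35, 0.001]
force: [-0.6, 1.1, 1.2]
width: 0.913
gripper_force: 0.0
```

```bash
python3 st.py; python3 - <<'E'
from look import *
p=look("w5.png",()); 
s=arm.observe(); print(s["position"])
im=p["frame"]; cv2.imwrite("pics/w5.png",im[:,:,::-1])
E
```

```text
5.95 [ 0.5491 -0.3052  0.1205] yaw 12.808682869533694 tilt [-0.0007  0.0002] F [-0.5991  1.0503  1.1771] M [-0.0003 -0.02    0.0052] w 83.8212804983113 0.0
6.0 [ 0.5495 -0.3054  0.1212] [3.1216 0.3506 0.0005] [ 0.6157 -0.29    0.2796]
[ 0.5495 -0.3054  0.1212]
```

View pics/w5.png

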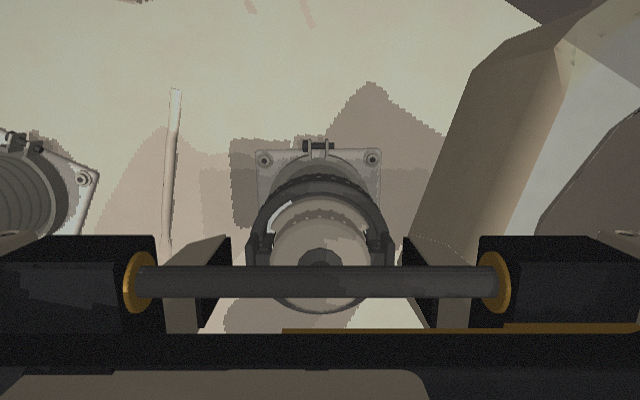

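The cap sits between the fingers: barb at (321,255), fingers at 231 and 403, so about 1.5 mm off along tool y. This agrees with the measured offset. I'll correct it, lower a little and close gently.

Request:
carry_out(
  claw=[8.4,8.4,7.2,7.0,7.0,6.8],
  delta_pos=[
    [-0.15,0.15,0.3],
    [0,0,0],
    [0,0,0],
    [0,0,0],
    [0,0,0],
    [0,0,0],
  ],
  angular=[
    [0,0,0],
    [0,0,0],
    [0,0,0],
    [0,0,0],
    [0,0,0],
    [0,0,0],
  ],
  force=8,
)

```text
clock: 6.6
position: [0.5482, -0.307, 0.1178]
ee_rot: [3.122, 0.351, 0.0]
force: [0.2, 0.4, 0.9]
width: 0.744
gripper_force: 0.0
```

```bash
python3 st.py
```

```text
6.6 [ 0.5482 -0.307   0.1178] yaw 12.837385325098767 tilt [ 0.0002 -0.0001] F [0.1591 0.4499 0.9453] M [ 0.0049  0.0284 -0.0039] w 68.28051006109503 0.0
```

Now a squeeze with more force, in stages.

Request:
carry_out(
  claw=[6.4,6.0,5.7,5.5,5.5,5.5],
  delta_pos=[
    [0,0,0],
    [0,0,0],
    [0,0,0],
    [0,0,0],
    [0,0,0],
    [0,0,0],
  ],
  angular=[
    [0,0,0],
    [0,0,0],
    [0,0,0],
    [0,0,0],
    [0,0,0],
    [0,0,0],
  ],
  force=30,
)

```text
clock: 7.2
position: [0.5483, -0.307, 0.1183]
ee_rot: [3.122, 0.351, 0.001]
force: [-0.7, 2.1, 6.3]
width: 0.618
gripper_force: 30.0
```

```bash
python3 st.py
```

```text
7.2 [ 0.5483 -0.307   0.1183] yaw 12.841047382811341 tilt [ 0.0004 -0.0002] F [-0.7309  2.1219  6.2722] M [0.3114 0.4257 0.029 ] w 56.7346428081309 30.017435252666473
```

Request:
carry_out(
  claw=[5.5,5.5,5.5,5.5],
  delta_pos=[
    [0,0,0],
    [0,0,0],
    [0,0,0],
    [0,0,0],
  ],
  angular=[
    [0,0,-0.07],
    [0,0,-0.09],
    [0,0,-0.09],
    [0,0,0],
  ],
)

```text
clock: 7.6
position: [0.5487, -0.3073, 0.1183]
ee_rot: [3.052, 0.741, 0.002]
force: [0.8, 0.1, 5.2]
width: 0.617
gripper_force: 30.0
```

```bash
python3 st.py
```

```text
7.6 [ 0.5487 -0.3073  0.1183] yaw 27.302928497831264 tilt [ 0.0014 -0.0004] F [0.8024 0.1086 5.2244] M [0.0939 0.0878 0.1063] w 56.65133795360673 30.01608520746231
```

Turning freely with little force. On to 58° (heading about 71°).

Request:
carry_out(
  claw=[5.5,5.5,5.5,5.5,5.5,5.5,5.5,5.5,5.5],
  delta_pos=[
    [0,0,0],
    [0,0,0],
    [0,0,0],
    [0,0,0],
    [0,0,0],
    [0,0,0],
    [0,0,0],
    [0,0,0],
    [0,0,0],
  ],
  angular=[
    [0,0,-0.1],
    [0,0,-0.1],
    [0,0,-0.1],
    [0,0,-0.1],
    [0,0,-0.1],
    [0,0,-0.1],
    [0,0,-0.1],
    [0,0,-0.06],
    [0,0,0],
  ],
)

```text
clock: 8.5
position: [0.5489, -0.3074, 0.1185]
ee_rot: [2.56, 1.818, 0.002]
force: [-0.6, -0.3, 6.9]
width: 0.616
gripper_force: 30.0
```

```bash
python3 st.py
```

```text
8.5 [ 0.5489 -0.3074  0.1185] yaw 70.7692040256823 tilt [ 0.0018 -0.0006] F [-0.6119 -0.3404  6.9025] M [-0.055  -0.0133  0.0312] w 56.59054063888706 30.020817518234253
```

Request:
carry_out(
  claw=[5.5,5.5,5.5,5.5],
  delta_pos=[
    [0,0,-0.3],
    [0,0,-0.4],
    [0,0,-0.5],
    [0,0,0],
  ],
  angular=[
    [0,0,0],
    [0,0,0],
    [0,0,0],
    [0,0,0],
  ],
)

```text
clock: 8.9
position: [0.5483, -0.3071, 0.1302]
ee_rot: [2.562, 1.817, 0.0]
force: [0.6, 1.3, -1.4]
width: 0.613
gripper_force: 30.0
```

```bash
python3 st.py
```

```text
8.9 [ 0.5483 -0.3071  0.1302] yaw 70.68754248864003 tilt [ 0.0004 -0.0002] F [ 0.6252  1.2742 -1.4339] M [-0.0075 -0.1071 -0.0202] w 56.23216711015477 29.95500773191452
```

Request:
carry_out(
  claw=[5.5,5.5,5.5,5.5,5.5,5.5,5.5,5.5],
  delta_pos=[
    [0,0,-2],
    [0,0,-2],
    [0,0,-2],
    [0,0,-2],
    [0,0,-2],
    [0,0,0],
    [0,0,0],
    [0,0,0],
  ],
  angular=[
    [0,0,0],
    [0,0,0.1],
    [0,0,0.1],
    [0,0,0.1],
    [0,0,0.1],
    [0,0,0.1],
    [0,0,0.1],
    [0,0,0.088],
  ],
)

```text
clock: 9.7
position: [0.548, -0.3069, 0.2296]
ee_rot: [-3.027, -0.841, 0.001]
force: [-0.5, -0.5, -1.6]
width: 0.621
gripper_force: 30.0
```

```bash
python3 st.py; python3 - <<'E'
from look import *
t=arm.get_image("top"); s=arm.get_image("scene"); w=look("w6.png",())
for z in (.1,.185):
  for u in ((217,240),(217,268),(205,290),(257,225),(258,300),(425,216)): print(z,u,onz(t,np.array(u)/[640,400],z)[:2])
# mosaic: top crop, scene crop, w3 left, w1 left
g=lambda f,x0,y0,w,h,W,H: cv2.resize(f[y0:y0+h,x0:x0+w],(W,H),interpolation=cv2.INTER_CUBIC)
A=g(t["frame"],110,190,200,130,400,260); B=g(s["frame"],170,230,230,150,400,260)
C=g(np.load("pics/w3.png.npz")["frame"],0,0,300,240,400,320); D=g(w["frame"],0,0,300,240,400,320)
cv2.imwrite("pics/mos.png",np.vstack([np.hstack([A,B]),np.hstack([C,D])])[:,:,::-1])
E
```

```text
9.7 [ 0.548  -0.3069  0.2296] yaw 31.046203041077177 tilt [-0.0004  0.0001] F [-0.5427 -0.5224 -1.5608] M [0.0021 0.0028 0.0405] w 56.99884598718557 29.95216727256775
9.85 [ 0.548  -0.3069  0.2295] [-3.0243 -0.8499  0.0008] [ 0.6064 -0.2715  0.3886]
0.1 (217, 240) [0.5281 0.0771]
0.1 (217, 268) [0.4607 0.0755]
0.1 (205, 290) [0.4085 0.1033]
0.1 (257, 225) [ 0.5642 -0.02  ]
0.1 (258, 300) [ 0.3847 -0.0248]
0.1 (425, 216) [ 0.5846 -0.429 ]
0.185 (217, 240) [0.5273 0.0538]
0.185 (217, 268) [0.4656 0.0524]
0.185 (205, 290) [0.4177 0.0778]
0.185 (257, 225) [ 0.5604 -0.0351]
0.185 (258, 300) [ 0.396  -0.0395]
0.185 (425, 216) [ 0.579  -0.4097]
```

Request:
carry_out(
  claw=[5.5,5.5,5.5,5.5,5.5,5.5,5.5,5.5],
  delta_pos=[
    [1.38,-3.75,0],
    [1.38,-3.75,0],
    [1.38,-3.75,0],
    [1.38,-3.75,0],
    [1.38,-3.75,0],
    [1.38,-3.75,0],
    [0,0,0],
    [0,0,0],
  ],
  angular=[
    [0,0,0],
    [0,0,0],
    [0,0,0],
    [0,0,0],
    [0,0,0],
    [0,0,0],
    [0,0,0],
    [0,0,0],
  ],
)

```text
clock: 10.65
position: [0.502, -0.071, 0.2299]
ee_rot: [3.023, 0.854, 0.0]
force: [-0.2, -1.1, 0.2]
width: 0.614
gripper_force: 30.0
```

```bash
python3 st.py; python3 - <<'E'
from look import *
arm.get_image("top")
print(arm.observe()["position"])
p=look("w7.png",("mouth_2","cap"))
E
```

```text
10.65 [ 0.502  -0.071   0.2299] yaw 31.542178133930737 tilt [ 0.0002 -0.0004] F [-0.1863 -1.0915  0.1779] M [-0.0427  0.0042 -0.0324] w 56.37099031821429 29.954829812049866
[ 0.5021 -0.0723  0.2298]
10.75 [ 0.5022 -0.073   0.2297] [ 3.0247  0.8469 -0.0003] [ 0.5604 -0.0367  0.3889]
mouth_2 0.63 [310.528 196.92 ] [ 0.5004 -0.0676  0.113 ]
cap 0.7 [316.224 236.28 ] [ 0.4669 -0.0934  0.0925]
```

Request:
carry_out(
  claw=[5.5,5.5,5.5,5.5,5.5,5.5,5.5],
  delta_pos=[
    [0,0,2.5],
    [0,0,2.5],
    [0,0,2],
    [0,0,1],
    [0,0,0.8],
    [0,0,0.5],
    [0,0,0],
  ],
  angular=[
    [0,0,0],
    [0,0,0],
    [0,0,0],
    [0,0,0],
    [0,0,0],
    [0,0,0],
    [0,0,0],
  ],
)

```text
clock: 11.55
position: [0.5022, -0.072, 0.1366]
ee_rot: [3.025, 0.847, -0.0]
force: [0.5, 0.2, -1.4]
width: 0.616
gripper_force: 30.0
```

```bash
python3 st.py
```

```text
11.55 [ 0.5022 -0.072   0.1366] yaw 31.2742319489005 tilt [-0.0001 -0.    ] F [ 0.4997  0.1982 -1.4275] M [-0.0097  0.0197 -0.0443] w 56.55799787168889 29.955075681209564
```

Request:
carry_out(
  claw=[5.5,5.5,5.5,5.5,5.5],
  delta_pos=[
    [0,0,0.2],
    [0,0,0.2],
    [0,0,0.2],
    [0,0,0.2],
    [0,0,0],
  ],
  angular=[
    [0,0,0],
    [0,0,0],
    [0,0,0],
    [0,0,0],
    [0,0,0],
  ],
)

```text
clock: 12.05
position: [0.5019, -0.0718, 0.1285]
ee_rot: [-3.025, -0.847, 0.0]
force: [0.1, 0.5, -1.1]
width: 0.616
gripper_force: 30.0
```

```bash
python3 st.py
```

```text
12.05 [ 0.5019 -0.0718  0.1285] yaw 31.28621512927401 tilt [-0.0003 -0.    ] F [ 0.1207  0.5019 -1.0737] M [-0.0409 -0.0088  0.0327] w 56.532683582104085 29.955125749111176
```

Request:
carry_out(
  claw=[5.5,5.5,5.5],
  delta_pos=[
    [0,0,0.15],
    [0,0,0.15],
    [0,0,0],
  ],
  angular=[
    [0,0,0],
    [0,0,0],
    [0,0,0],
  ],
)

```text
clock: 12.35
position: [0.5019, -0.0718, 0.1255]
ee_rot: [-3.025, -0.847, 0.001]
force: [0.5, 0.0, -0.6]
width: 0.613
gripper_force: 30.0
```

```bash
python3 st.py
```

```text
12.35 [ 0.5019 -0.0718  0.1255] yaw 31.281373777561868 tilt [-0.0003 -0.    ] F [ 0.5278  0.0129 -0.5998] M [ 0.0206 -0.0358 -0.0105] w 56.31824233835451 29.955072104930878
```

Request:
carry_out(
  claw=[5.5,5.5,5.5,5.5],
  delta_pos=[
    [0,0,0.15],
    [0,0,0.15],
    [0,0,0.15],
    [0,0,0],
  ],
  angular=[
    [0,0,0],
    [0,0,0],
    [0,0,0],
    [0,0,0],
  ],
)

```text
clock: 12.75
position: [0.5021, -0.0718, 0.1213]
ee_rot: [3.025, 0.847, 0.0]
force: [-0.7, 0.4, 2.8]
width: 0.616
gripper_force: 30.0
```

```bash
python3 st.py
```

```text
12.75 [ 0.5021 -0.0718  0.1213] yaw 31.283565354360903 tilt [ 0.     -0.0001] F [-0.739   0.3873  2.7813] M [0.0271 0.3232 0.0036] w 56.59099525089547 29.998014271259308
```

Request:
carry_out(
  claw=[5.5,5.5,5.5,5.5],
  delta_pos=[
    [0,0,0.15],
    [0,0,0.15],
    [0,0,0.1],
    [0,0,0],
  ],
  angular=[
    [0,0,0],
    [0,0,0],
    [0,0,0],
    [0,0,0],
  ],
)

```text
clock: 13.15
position: [0.5022, -0.0718, 0.1175]
ee_rot: [3.025, 0.847, 0.0]
force: [-2.5, 0.2, 7.6]
width: 0.618
gripper_force: 30.0
```

```bash
python3 st.py
```

```text
13.15 [ 0.5022 -0.0718  0.1175] yaw 31.28329218869753 tilt [ 0.0004 -0.0001] F [-2.4779  0.1757  7.5994] M [ 0.0716  0.6143 -0.0003] w 56.757458364645984 30.021547079086304
```

Request:
carry_out(
  claw=[5.5,5.5,5.5,5.5,5.5],
  delta_pos=[
    [0,0,0.06],
    [0,0,0],
    [0,0,0],
    [0,0,0],
    [0,0,0],
  ],
  angular=[
    [0,0,0],
    [0,0,0.08],
    [0,0,0.08],
    [0,0,0.08],
    [0,0,0],
  ],
)

```text
clock: 13.65
position: [0.5027, -0.0714, 0.1172]
ee_rot: [3.105, 0.475, 0.002]
force: [-1.3, 1.2, 8.1]
width: 0.613
gripper_force: 30.0
```

```bash
python3 st.py
```

```text
13.65 [ 0.5027 -0.0714  0.1172] yaw 17.396283797582267 tilt [0.0015 0.0001] F [-1.316   1.1631  8.0632] M [ 0.3673  0.2957 -0.0422] w 56.28385527725635 30.018702149391174
```

Request:
carry_out(
  claw=[5.5,5.5,5.5,5.5,5.5,5.5,5.5,5.5,5.5],
  delta_pos=[
    [0,0,0],
    [0,0,0],
    [0,0,0],
    [0,0,0],
    [0,0,0],
    [0,0,0],
    [0,0,0],
    [0,0,0],
    [0,0,0],
  ],
  angular=[
    [0,0,0.09],
    [0,0,0.09],
    [0,0,0.09],
    [0,0,0.09],
    [0,0,0.09],
    [0,0,0.09],
    [0,0,0.09],
    [0,0,0.06],
    [0,0,0],
  ],
)

```text
clock: 14.55
position: [0.5027, -0.0714, 0.1172]
ee_rot: [-3.083, 0.602, -0.002]
force: [-2.1, 0.9, 8.3]
width: 0.617
gripper_force: 30.0
```

```bash
python3 st.py
```

```text
14.55 [ 0.5027 -0.0714  0.1172] yaw -22.0941743355324 tilt [0.0014 0.0001] F [-2.0965  0.8933  8.2738] M [ 0.3202  0.3915 -0.0899] w 56.59567807911911 30.021285116672516
```

Now in small turns to feel the stop (expected near −28°).

Request:
carry_out(
  claw=[5.5,5.5,5.5,5.5],
  delta_pos=[
    [0,0,0],
    [0,0,0],
    [0,0,0],
    [0,0,0],
  ],
  angular=[
    [0,0,0.03],
    [0,0,0.03],
    [0,0,0.03],
    [0,0,0],
  ],
)

```text
clock: 14.95
position: [0.5027, -0.0714, 0.1172]
ee_rot: [-3.053, 0.738, -0.002]
force: [-1.6, 1.1, 8.1]
width: 0.617
gripper_force: 30.0
```

```bash
python3 st.py
```

```text
14.95 [ 0.5027 -0.0714  0.1172] yaw -27.182241005928887 tilt [0.0014 0.0001] F [-1.6323  1.145   8.0597] M [0.3478 0.3605 0.0636] w 56.600783905161784 30.028108656406403
```

Request:
carry_out(
  claw=[5.5,5.5,5.5],
  delta_pos=[
    [0,0,0],
    [0,0,0],
    [0,0,0],
  ],
  angular=[
    [0,0,0.02],
    [0,0,0.02],
    [0,0,0],
  ],
)

```text
clock: 15.25
position: [0.5025, -0.0717, 0.1172]
ee_rot: [-3.038, 0.799, -0.002]
force: [-1.5, 0.4, 8.6]
width: 0.615
gripper_force: 30.0
```

```bash
python3 st.py
```

```text
15.25 [ 0.5025 -0.0717  0.1172] yaw -29.459702630097414 tilt [ 0.0011 -0.0002] F [-1.544   0.3812  8.6325] M [0.1694 0.4286 0.161 ] w 56.431875302921505 30.046519339084625
```

Request:
carry_out(
  claw=[5.5,5.5],
  delta_pos=[
    [0,0,0],
    [0,0,0],
  ],
  angular=[
    [0,0,0.02],
    [0,0,0],
  ],
)

```text
clock: 15.45
position: [0.5023, -0.0719, 0.1172]
ee_rot: [3.03, -0.829, 0.001]
force: [-2.9, 0.5, 7.9]
width: 0.618
gripper_force: 30.1
```

```bash
python3 st.py
```

```text
15.45 [ 0.5023 -0.0719  0.1172] yaw -30.596913877177897 tilt [ 0.0007 -0.0004] F [-2.9391  0.5091  7.9243] M [-0.0582  0.5895  0.3227] w 56.73899296507492 30.074024498462677
```

The moment rises steadily from about −28.5°, so that is the stop. I'll take off the windup and release slowly.

Request:
carry_out(
  claw=[5.5,5.5,5.9,6.2,6.5,6.8,7.2,7.6,7.8],
  delta_pos=[
    [0,0,0],
    [0,0,0],
    [0,0,0],
    [0,0,0],
    [0,0,0],
    [0,0,0],
    [0,0,0],
    [0,0,0],
    [0,0,0],
  ],
  angular=[
    [0,0,-0.02],
    [0,0,0],
    [0,0,0],
    [0,0,0],
    [0,0,0],
    [0,0,0],
    [0,0,0],
    [0,0,0],
    [0,0,0],
  ],
)

```text
clock: 16.35
position: [0.502, -0.0718, 0.1164]
ee_rot: [3.038, -0.798, -0.0]
force: [-0.8, -0.6, 1.0]
width: 0.841
gripper_force: 0.0
```

```bash
python3 st.py
```

```text
16.35 [ 0.502  -0.0718  0.1164] yaw -29.4436095560194 tilt [-0.0002 -0.    ] F [-0.8127 -0.5558  0.9818] M [ 0.091  -0.0074 -0.0358] w 77.24140643619022 0.0
```

Check with a 3 N touch, below the tab springs' 4.5 N: the width should be about 67–68 mm if both tabs are out.

Request:
carry_out(
  claw=[7.0,6.8,6.6,6.5,6.5],
  delta_pos=[
    [0,0,0],
    [0,0,0],
    [0,0,0],
    [0,0,0],
    [0,0,0],
  ],
  angular=[
    [0,0,0],
    [0,0,0],
    [0,0,0],
    [0,0,0],
    [0,0,0],
  ],
  force=3,
)

```text
clock: 16.85
position: [0.5021, -0.0717, 0.1166]
ee_rot: [-3.038, 0.798, -0.0]
force: [0.4, 0.5, 0.3]
width: 0.742
gripper_force: 3.0
```

```bash
python3 st.py
```

```text
16.85 [ 0.5021 -0.0717  0.1166] yaw -29.443262078516273 tilt [0. 0.] F [0.3764 0.4732 0.2535] M [ 0.175  -0.0122  0.0059] w 68.08147178466945 2.99665130674839
```

Both tabs are fully out (68.1 mm). I'll open, retreat and take a last look.

Request:
carry_out(
  claw=[7.4,7.8,8.0,8.0,8.0,8.0,8.0,8.0,8.0,8.0,8.0],
  delta_pos=[
    [0,0,0],
    [0,0,0],
    [0,0,-0.5],
    [0,0,-1.5],
    [0,0,-3],
    [0,0,-3],
    [0,0,-3],
    [-3,0,-2],
    [-3,0,0],
    [-1,0,0],
    [0,0,0],
  ],
  angular=[
    [0,0,0],
    [0,0,0],
    [0,0,0],
    [0,0,0],
    [0,0,0],
    [0,0,0],
    [0,0,0],
    [0,0,0],
    [0,0,0],
    [0,0,0],
    [0,0,0],
  ],
)

```text
clock: 17.95
position: [0.4403, -0.0368, 0.2471]
ee_rot: [3.039, -0.797, 0.001]
force: [0.6, 0.1, -0.1]
width: 0.871
gripper_force: 0.0
```

```bash
python3 st.py; python3 - <<'E'
from look import *
p=look("w8.png",("cap","clip","spoon"))
c=proj(p,[0.502,-0.0715,0.13]).astype(int); x0=max(0,c[0]-130);y0=max(0,c[1]-100)
cv2.imwrite("pics/w8c.png",cv2.resize(p["frame"][y0:y0+195,x0:x0+260],None,fx=3,fy=3,interpolation=cv2.INTER_CUBIC)[:,:,::-1])
E
```

```text
17.95 [ 0.4403 -0.0368  0.2471] yaw -29.376698914375808 tilt [ 0.0005 -0.0001] F [ 0.5532  0.1134 -0.123 ] M [ 0.0395 -0.0293  0.0135] w 79.99345170636856 0.0
18.0 [ 0.4412 -0.0375  0.2469] [ 3.0385 -0.7978  0.0012] [ 0.4996 -0.0699  0.4063]
cap 0.74 [633.408  36.2  ] [ 0.4233 -0.3312  0.0925]
clip 0.86 [439.424 139.12 ] [ 0.4035 -0.18    0.    ]
spoon 0.67 [393.728  33.4  ] [ 0.5309 -0.1835  0.    ]
```

View pics/w8c.png

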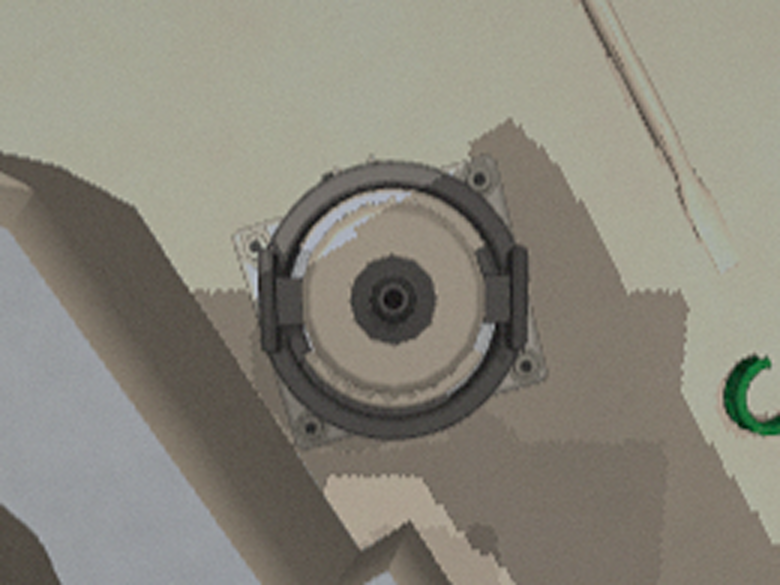

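The cap sits level in the collar. Its tabs are at (268,300) and (518,300), symmetric and both standing in the notches, and the barb is at (393,300). The clip and spoon haven't moved. Handing in.

```bash
python3 -c "
from cell import arm
print(arm.sign_off())"
```

```text
the job is handed in; nothing more can be done
None
```

The cap is off the spent canister and locked level on the open one with both tabs out in their notches; I handed the job in at 18 s, with forces low throughout and the clip and spoon still in place.

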